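# Shine the torch into the black-lidded jar

### The arm

A 7-joint arm with a two-finger parallel gripper is mounted at the origin on the work surface. World frame = base frame: x ahead of the robot, y to its left, z up, the work surface at z = 0. Lengths are in m, angles in rad, forces in N, time in s.
With the tool pointing down it reaches from about 0.35 to 0.9 m from the base axis. Payload 19.9 kg.
Tool frame: the origin (TCP) lies at the very end of the fingers, on their centre line; the grasp point (between the pads) lies 19 mm behind it (arm.pinch_z is the distance from the TCP to the grasp point, in m); z points along the fingers, y is the direction in which the jaws open and shut (so a half turn about z gives the same grasp; the last joint's range is limited). The gripper opens to 85 mm and grips with 20 to 120 N. Pads are 22 mm wide; open, the fingers measure 114 mm over their backs; the gripper's body (76 mm by 85 mm) begins 54 mm behind the grasp point. The pads swing forward as they close: fully open they stand 13 mm farther back than shut.
Start: joints at [1.292, 0.417, -0.01, 1.614, 0.005, 1.111, -0.053], TCP at [0.147, -0.607, 0.231] pointing down, gripper open.
Joint ranges: [-2.81, 2.81], [-0.39, 2.02], [-1.27, 1.25], [0.06, 2.57], [-1.19, 4.33], [0.19, 2], [-2.82, 2.82]. Speed limits (rad/s): [1.89, 1.89, 2.39, 2.39, 3.01, 3.01, 3.01].

### API

Orientations are given as a 3x3 rotation matrix whose columns are the frame's x, y, z axes.
In Python, from workcell import arm, viewer, job gives the robot as it stands. The module is installed in compiled form; this text tells all that it offers.
- The arm moves only by the shell command python3 -m jog 'ROWS' [OPENING]. ROWS is JSON, a list of rows, each a list of 2 entries, a list of its own where there are three numbers: the shift along the world's x, y, z in m, then the turn, a rotation vector about the world's x, y, z in rad. A call has 1 to 20 rows; each row is the pose to reach, as a shift and turn from the pose measured when the call began; what a row does not reach only later rows make up. A row lasts 1/10 s, in which the tool goes at most 50 mm and 8.59 degrees, less where a joint would pass 70% of its speed; a pose out of reach is approached as far as the arm can. A call with a gripper value outside its range is refused whole. OPENING is the gripper command: -1 is shut, 1 is fully open, values between are in proportion, set as the call begins (- or left out, the last holds). The fingers move at their own pace and stop on an object; the grip force is fixed at half the most. Time passes only in rows, so rows that repeat a pose let the fingers close. It gives the time, the measured TCP pose, the force and the opening at its end, in the units of the state.
- arm.read_state(): the state, without advancing time (a new reading comes with each control period).
- viewer.camera(name): name is "scene" or "top"; returns a dict with "img" (480x640x3 uint8, blue, green, red), "fx", "fy", "cx", "cy" (pixels), "T" (4x4, takes a point from camera to world coordinates). Camera axes: x right, y down, z forward; pixel columns grow to the right and rows downward; lengths in m; the calibration is good to about 2 mm. A picture is of the moment at which its call begins. There is no depth.
- job.close_job(): hands the job in, once; it reports no verdict.
The state is a dict: "time_s": time; "joint_pos": joint angles; "joint_vel": joint speeds; "joint_efforts": joint torques, N m; "tcp_pos": TCP position; "eef_rot": TCP orientation; "wrist_force": force on the tool from outside, world axes, zero at the start; "moment": the same for the moment, N m; "gripper_width": opening from 0.0 (shut) to 1.0 (fully open).
Only numpy, scipy, OpenCV 4.12 (cv2) and the standard library are available. Lean on these libraries where they do the work, as an engineer would, in place of code of your own. Each camera call takes 0.05 s, during which the arm holds its last target.

### The job

Pick up the orange torch and shine it through the side of the glass jar with the black lid so the screws inside can be checked: hold the torch off the shelf with its lens about 7 cm from the glass, pointing straight at the middle of the jar's glass, and keep it quite still for two seconds. Then lay it back flat on the middle of the black rubber mat and let go, without shifting either jar.

Things in the scene. Friction and masses are not known exactly. Their poses are not given: they have to be found in the camera images.
- torch: orange plastic torch, 184 mm long, about 0.2 kg, lying on the mat. Origin: on its flat underside, 90 mm behind the lens face; x points out of the lens, z up. Flat-sided handle 34 mm wide, 36 mm high, x -68 to 48 mm; grip at x = 0, the balance point. Round head 44 mm across, x 48 to 90 mm, pale lens. Beam axis: along x at y = 0, z = 22 mm. Starts with the lens away from the robot (+x, within 40 deg).
- jar_black_mid (a point): target: centre of the glass of the jar with the BLACK lid (steel screws), on the jar's axis, 55 mm above the shelf. Upright, loose, about 0.45 kg; glass 80 mm across, 110 mm high, lid 82 mm across, total height 128 mm. May be lit from any side; the shelf straight between it and the robot's side (-x) is clear.
- jar_blue_mid (a point): same point of the other jar, alike but with a BLUE lid and brass screws: not the one to check. Either jar may be the one on the left; at least 150 mm between their axes.
- mat: black rubber mat fixed on the shelf, 240 mm (x) by 140 mm (y), 4 mm thick; origin at the centre of its underside, on the shelf surface; z up.

How it is judged:
On the way:
1. the torch, held off the shelf, is aimed steadily at the black-lidded jar for 1 s: the jar's middle within 20 mm of the beam axis sideways and up-down, lens face 30 to 130 mm from the glass (height (world z) of torch above 0.012 m and x of jar_black_mid in the frame of torch between 0.16 and 0.26 m and y of jar_black_mid in the frame of torch between -0.02 and 0.02 m and z of jar_black_mid in the frame of torch between 0.002 and 0.042 m and linear speed of torch below 0.03 m/s and angular speed of torch below 0.2 rad/s), for 1 s.
At the end, for the whole second after the job is handed in: the torch lies flat (within 10 degrees, underside down) and at rest on the rubber mat, its origin within 50 mm of the mat's centre, released; both jars are within 20 mm of where they started (horizontal distance between torch and mat below 0.05 m and z of torch in the frame of mat below 0.012 m and angle between torch's own z axis and vertical below 0.17 rad and linear speed of torch below 0.02 m/s and contact force between torch and the fingers below 0.1 N and distance of each of jar_black_mid, jar_blue_mid from where it was at the start of the episode below 0.02 m); the robot touches nothing.
It fails at once if either jar is shifted or tipped by more than 20 mm (distance of any of jar_black_mid, jar_blue_mid from where it was at the start of the episode above 0.02 m).
It also fails if it takes over 48 s, if anything falls off the work surface, if the arm or the gripper's body presses on something with over 40 N, if the wrist force passes 120 N, or if a joint passes its speed limit or range.

## Working session

There is one attempt and no reset: what is moved stays moved. The work goes in short steps, Python scripts to look and compute and a shell command to move; the robot and the scene stay as the last step left them, time stands still between calls to the robot, and variables do not carry over. Pictures are saved under pics/ and viewed, and the job is handed in when it is done.

```bash
mkdir -p pics
python3 - <<'E'
from workcell import arm,viewer
import cv2,numpy as np
for n in("scene","top"):
    c=viewer.camera(n); cv2.imwrite(f"pics/{n}0.png",c["img"])
    print(n,c["fx"],c["fy"],c["cx"],c["cy"]);print(np.round(c["T"],4))
s=arm.read_state();print(s["time_s"],s["tcp_pos"],np.round(s["eef_rot"],3),s["gripper_width"],arm.pinch_z)
E
```

```text
scene 623.4780189836104 623.4780189836104 319.7591089042746 236.49153991214084
[[-0.0275  0.6119 -0.7904  1.4047]
 [ 0.9995  0.027  -0.0139  0.0192]
 [ 0.0128 -0.7904 -0.6124  0.6765]
 [ 0.      0.      0.      1.    ]]
top 508.3170067073504 508.3170067073504 322.4238825228815 241.9462688358793
[[ 0.0143 -0.9956  0.0924  0.5172]
 [-0.9996 -0.0163 -0.0214 -0.0064]
 [ 0.0228 -0.092  -0.9955  0.9384]
 [ 0.      0.      0.      1.    ]]
0.1 [ 0.14715899 -0.60711262  0.23071911] [[ 0.972  0.236 -0.   ]
 [ 0.236 -0.972  0.001]
 [-0.    -0.001 -1.   ]] 0.9964932028607216 0.0187
```

View pics/top0.png

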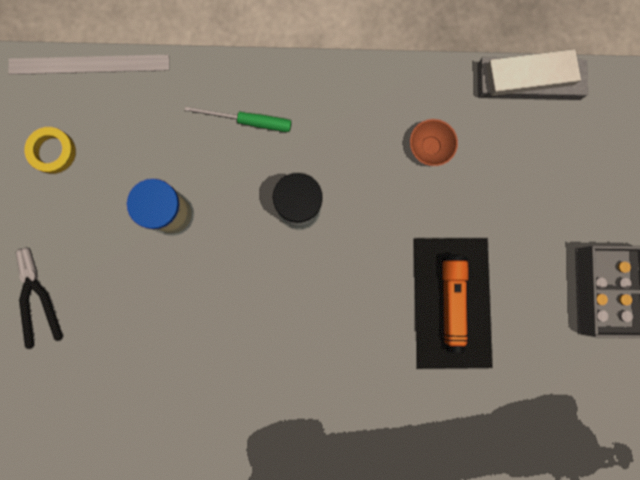

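View pics/scene0.png

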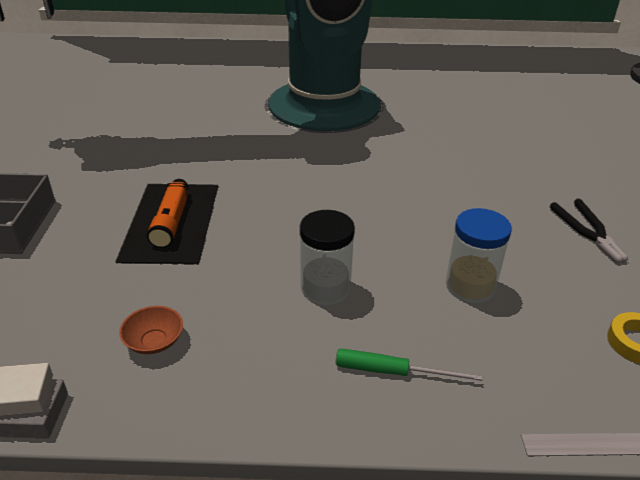

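The top view shows the black lid at (297,198), the blue lid at (153,204), the torch from about (456,258) at the lens to (457,350) at the tail, and the mat between about (414,238) and (492,368). In the scene view the black jar is at (327,257), the torch lens at (160,237) and the blue jar at (478,255). Next I measure them.

```bash
cat > h.py <<'E'
import numpy as np,cv2
from workcell import arm,viewer
def plane(c,uv,z):
    uv=np.atleast_2d(uv).astype(float)
    d=np.c_[(uv[:,0]-c["cx"])/c["fx"],(uv[:,1]-c["cy"])/c["fy"],np.ones(len(uv))]@c["T"][:3,:3].T
    o=c["T"][:3,3]; return o+d*((z-o[2])/d[:,2])[:,None]
def proj(c,P):
    P=np.atleast_2d(P);q=(P-c["T"][:3,3])@c["T"][:3,:3]
    return np.c_[q[:,0]/q[:,2]*c["fx"]+c["cx"],q[:,1]/q[:,2]*c["fy"]+c["cy"]]
def big(m):
    n,l,s,_=cv2.connectedComponentsWithStats(m.astype(np.uint8));i=1+np.argmax(s[1:,4]);return l==i
E
python3 - <<'E'
from h import *
t=viewer.camera("top");s=viewer.camera("scene")
def roi(m,x0,y0,x1,y1):
    o=np.zeros(m.shape,bool);o[y0:y1,x0:x1]=m[y0:y1,x0:x1];return big(o)
def pts(m): y,x=np.nonzero(m);return np.c_[x,y].astype(np.float32)
for n,c,boxes in(("top",t,dict(black=(265,165,330,230),blue=(120,170,190,240),mat=(400,225,505,380),orange=(420,240,490,370))),("scene",s,dict(black=(295,205,360,245),blue=(450,205,515,245),mat=(110,175,230,270),orange=(130,170,200,255)))):
    I=c["img"].astype(int);hsv=cv2.cvtColor(c["img"],cv2.COLOR_BGR2HSV).astype(int)
    ms=dict(black=I.max(2)<45,blue=(hsv[...,1]>150)&(abs(hsv[...,0]-110)<15),mat=(I.max(2)<40)|((hsv[...,1]>130)&(hsv[...,0]<25)),orange=(hsv[...,1]>150)&(hsv[...,0]<20))
    for k,b in boxes.items():
        m=roi(ms[k],*b);p=pts(m)
        if k in("black","blue"):
            e=cv2.fitEllipse(cv2.convexHull(p)) ;print(n,k,len(p),e,plane(c,e[0],.128))
        else:
            r=cv2.minAreaRect(p);bx=cv2.boxPoints(r);print(n,k,len(p),bx.tolist(),np.round(plane(c,bx,.004 if k=="mat" else .03),4).tolist())
            if k=="mat": print(plane(c,bx,.004).mean(0))
t2=cv2.resize(t["img"][225:385,400:510],None,fx=5,fy=5,interpolation=cv2.INTER_CUBIC)[:, :];cv2.imwrite("pics/tz.png",cv2.resize(t["img"][230:350+25,400:510],None,fx=4,fy=4,interpolation=cv2.INTER_CUBIC))
E
```

```text
top black 1870 ((296.8580017089844, 197.61642456054688), (48.26808166503906, 49.09054183959961), 156.00030517578125) [[0.66354542 0.01848182 0.128     ]]
top blue 1938 ((152.50172424316406, 203.54827880859375), (48.423519134521484, 50.750308990478516), 89.64702606201172) [[0.64967941 0.24908497 0.128     ]]
top mat 9329 [[413.4456787109375, 239.04322814941406], [487.44415283203125, 236.98768615722656], [491.03399658203125, 366.2213134765625], [417.0355224609375, 368.27685546875]] [[0.6121, -0.1952, 0.004], [0.6183, -0.3336, 0.004], [0.382, -0.3365, 0.004], [0.3768, -0.2013, 0.004]]
[ 0.49728865 -0.26664799  0.004     ]
top orange 2086 [[442.0, 260.0], [468.0, 260.0], [468.0, 346.0], [442.0, 346.0]] [[0.5725, -0.2415, 0.03], [0.5732, -0.2886, 0.03], [0.4205, -0.2867, 0.03], [0.4199, -0.2404, 0.03]]
scene black 1639 ((326.7563781738281, 229.9481658935547), (41.264347076416016, 55.565338134765625), 91.15548706054688) [[0.68079657 0.01652969 0.128     ]]
scene blue 1670 ((482.8526306152344, 227.88613891601562), (39.08955764770508, 56.38509750366211), 100.6656723022461) [[0.66558673 0.24588884 0.128     ]]
scene mat 5844 [[115.76470947265625, 261.941162109375], [139.76470947265625, 165.94117736816406], [217.64706420898438, 185.41177368164062], [193.64706420898438, 281.4117431640625]] [[0.6207, -0.333, 0.004], [0.3172, -0.3709, 0.004], [0.382, -0.2007, 0.004], [0.6633, -0.1951, 0.004]]
[ 0.49580463 -0.27490608  0.004     ]
scene orange 1142 [[147.68130493164062, 228.88526916503906], [166.87960815429688, 175.55665588378906], [192.764892578125, 184.87535095214844], [173.56658935546875, 238.20396423339844]] [[0.562, -0.2901, 0.03], [0.3917, -0.295, 0.03], [0.4219, -0.2392, 0.03], [0.5858, -0.2406, 0.03]]
```

View pics/tz.png

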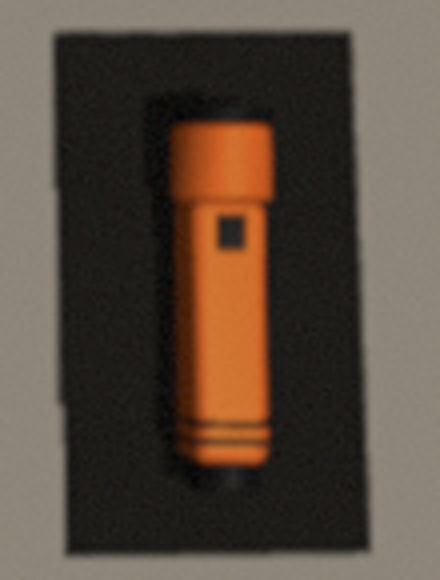

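Refine the torch pose by fitting a silhouette in both views.

```bash
cat > fit.py <<'E'
from h import *
from scipy.optimize import minimize
a=np.linspace(0,2*np.pi,33)
def fit(cams,z0=.004):
    ms=[]
    for c,b in cams:
        hsv=cv2.cvtColor(c["img"],cv2.COLOR_BGR2HSV).astype(int)
        m=(hsv[...,1]>120)&(hsv[...,0]<22)&(hsv[...,2]>60);o=np.zeros(m.shape,bool);o[b[1]:b[3],b[0]:b[2]]=m[b[1]:b[3],b[0]:b[2]];o=big(o)
        o=cv2.morphologyEx(o.astype(np.uint8),cv2.MORPH_CLOSE,np.ones((9,9)))
        ms.append((c,o))
    def render(p,c):
        x,y,th,xf=p;R=np.array([[np.cos(th),-np.sin(th),0],[np.sin(th),np.cos(th),0],[0,0,1]])
        box=np.array([[i,j,k] for i in(-.068,.048) for j in(-.017,.017) for k in(0,.036)])
        cyl=np.vstack([np.c_[np.full(33,i),.022*np.cos(a),.022+.022*np.sin(a)] for i in(.048,xf)])
        im=np.zeros((480,640),np.float32)
        for P in(box,cyl):
            h=cv2.convexHull(proj(c,P@R.T+[x,y,z0]).astype(np.float32));cv2.fillConvexPoly(im,np.round(h*16).astype(np.int32),1,cv2.LINE_AA,4)
        return im
    def cost(p): return sum((np.abs(cv2.GaussianBlur(render(p,c),(0,0),1)-cv2.GaussianBlur(o.astype(np.float32),(0,0),1))).sum()/o.sum() for c,o in ms)
    best=min((minimize(cost,[.497,y,th,.08],method="Nelder-Mead",options=dict(initial_simplex=np.array([.497,y,th,.08])+np.vstack([np.zeros(4),np.diag([.01,.01,.1,.008])]),xatol=1e-5,fatol=1e-5,maxiter=400)) for y in(-.27,-.262) for th in(-.05,.05)),key=lambda r:r.fun)
    return best.x,best.fun
if __name__=="__main__":
    t=viewer.camera("top");s=viewer.camera("scene")
    T=(t,(420,240,490,370));S=(s,(130,170,200,255))
    for q in([T],[S],[T,S]): print(*fit(q))
E
python3 fit.py
```

```text
[ 0.49151322 -0.2659245  -0.00658416  0.07961605] 0.08858856824600227
[ 0.49191623 -0.26921039  0.06120191  0.04871465] 0.2964050754046418
[ 0.49668134 -0.26774205  0.05578233  0.06034415] 0.6539506139420757
```

Fit from the top view: torch at (0.4915, −0.266), yaw about 0. The black jar is at about (0.664, 0.018) and the mat centre at about (0.497, −0.267). Moving above the torch with the jaws across the handle.

```bash
python3 -m jog '[[[0.034,0.034,0],[0,0,-0.02]],[[0.069,0.068,0],[0,0,-0.05]],[[0.103,0.102,0],[0,0,-0.07]],[[0.138,0.136,0],[0,0,-0.1]],[[0.172,0.17,0],[0,0,-0.12]],[[0.206,0.204,-0.02],[0,0,-0.14]],[[0.241,0.238,-0.04],[0,0,-0.17]],[[0.275,0.273,-0.06],[0,0,-0.19]],[[0.31,0.307,-0.08],[0,0,-0.21]],[[0.335,0.332,-0.09],[0,0,-0.23]],[[0.344,0.341,-0.1],[0,0,-0.238]],[[0.344,0.341,-0.1],[0,0,-0.238]],[[0.344,0.341,-0.1],[0,0,-0.238]],[[0.344,0.341,-0.1],[0,0,-0.238]]]' 1
python3 - <<'E'
from h import *
s=arm.read_state();print(s["time_s"],s["tcp_pos"],np.round(s["eef_rot"],3),s["joint_pos"])
for n in("top","scene"):cv2.imwrite(f"pics/{n}1.png",viewer.camera(n)["img"])
E
```

```text
time_s: 1.7
tcp_pos: [0.4906, -0.2677, 0.1317]
eef_rot: [[1.0, -0.002, 0.0], [-0.002, -1.0, -0.0], [0.0, 0.0, -1.0]]
wrist_force: [0.1, -0.0, -0.3]
gripper_width: 0.999
1.7 [ 0.49057471 -0.26766078  0.13166563] [[ 1.    -0.002  0.   ]
 [-0.002 -1.    -0.   ]
 [ 0.     0.    -1.   ]] [ 0.58644641  0.42362137 -0.17678643  1.86430938  0.09570509  0.861357
 -1.21000634]
```

View pics/scene1.png

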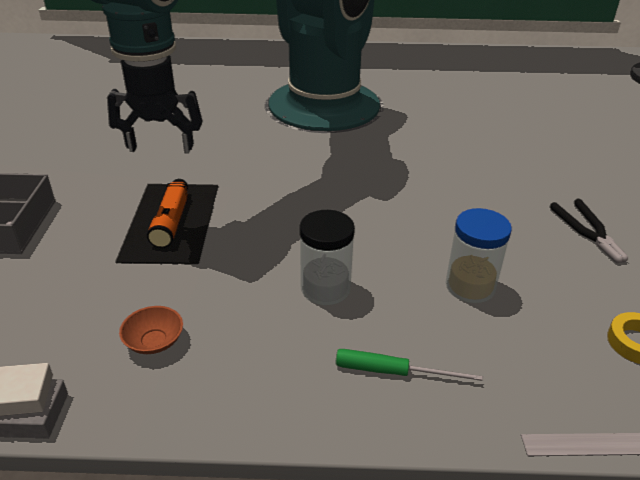

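```bash
python3 -m jog '[[[0.001,0.001,-0.03],[0,0,0]],[[0.001,0.001,-0.06],[0,0,0]],[[0.001,0.001,-0.08],[0,0,0]],[[0.001,0.001,-0.1],[0,0,0]],[[0.001,0.001,-0.112],[0,0,0]],[[0.001,0.001,-0.12],[0,0,0]],[[0.001,0.001,-0.12],[0,0,0]],[[0.001,0.001,-0.12],[0,0,0]]]'
python3 - <<'E'
from h import *
for n in("top","scene"):cv2.imwrite(f"pics/{n}2.png",viewer.camera(n)["img"])
E
```

```text
time_s: 2.6
tcp_pos: [0.492, -0.2668, 0.0124]
eef_rot: [[1.0, -0.002, 0.001], [-0.002, -1.0, -0.001], [0.001, 0.001, -1.0]]
wrist_force: [0.4, 0.0, -0.4]
gripper_width: 1.002
```

View pics/scene2.png

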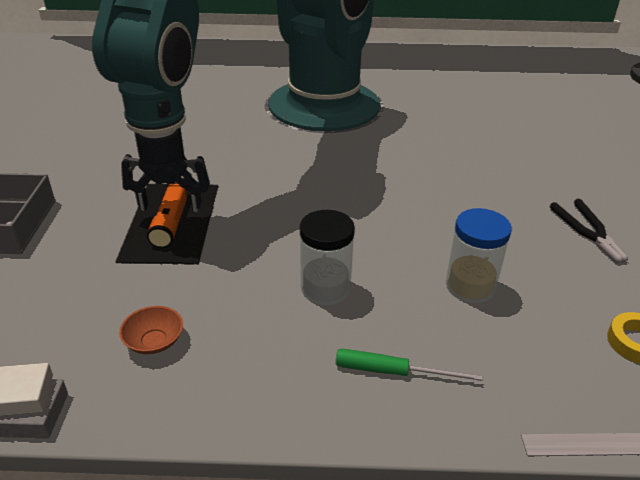

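The fingers straddle the handle at about (165,205), clear of the torch. Closing.

```bash
python3 -m jog '[[[0,0,0],[0,0,0]],[[0,0,0],[0,0,0]],[[0,0,0],[0,0,0]],[[0,0,0],[0,0,0]],[[0,0,0],[0,0,0]],[[0,0,0],[0,0,0]],[[0,0,0],[0,0,0]],[[0,0,0],[0,0,0]],[[0,0,0],[0,0,0]],[[0,0,0],[0,0,0]]]' -1
python3 -m jog '[[[0,0,0.005],[0,0,0]],[[0,0,0.015],[0,0,0]],[[0,0,0.03],[0,0,0]],[[0,0,0.045],[0,0,0]],[[0,0,0.05],[0,0,0]],[[0,0,0.05],[0,0,0]],[[0,0,0.05],[0,0,0]]]' -1
python3 - <<'E'
from h import *
for n in("top","scene"):cv2.imwrite(f"pics/{n}3.png",viewer.camera(n)["img"])
E
```

```text
time_s: 3.7
tcp_pos: [0.4923, -0.2668, 0.0129]
eef_rot: [[1.0, -0.002, 0.002], [-0.002, -1.0, -0.001], [0.002, 0.001, -1.0]]
wrist_force: [-0.8, 0.8, 6.2]
gripper_width: 0.388
time_s: 4.4
tcp_pos: [0.4922, -0.2668, 0.0628]
eef_rot: [[1.0, -0.002, 0.002], [-0.002, -1.0, -0.001], [0.002, 0.001, -1.0]]
wrist_force: [0.3, 1.1, -1.1]
gripper_width: 0.387
```

View pics/scene3.png

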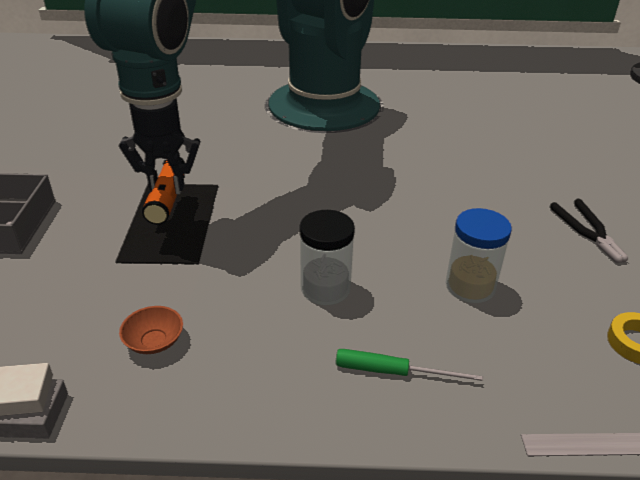

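View pics/top3.png

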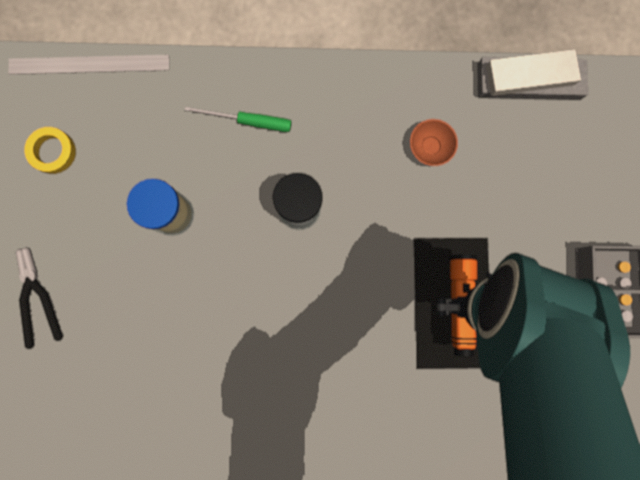

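The torch is held clear of the mat and looks level (lens at (157,212)). Now carrying it to the point straight in front of the black jar.

```bash
python3 -m jog '[[[-0.01,0.01,0],[0,0,0]],[[-0.02,0.03,0],[0,0,0]],[[-0.028,0.055,0],[0,0,0]],[[-0.028,0.085,0],[0,0,0]],[[-0.028,0.115,0],[0,0,0]],[[-0.028,0.145,0],[0,0,0]],[[-0.028,0.175,0],[0,0,0]],[[-0.028,0.205,0],[0,0,0]],[[-0.028,0.235,-0.005],[0,0,0]],[[-0.028,0.26,-0.012],[0,0,0]],[[-0.028,0.277,-0.018],[0,0,0]],[[-0.028,0.285,-0.021],[0,0,0]],[[-0.028,0.285,-0.021],[0,0,0]],[[-0.028,0.285,-0.021],[0,0,0]],[[-0.028,0.285,-0.021],[0,0,0]]]' -1
python3 - <<'E'
from h import *
for n in("top","scene"):
    c=viewer.camera(n);cv2.imwrite(f"pics/{n}4.png",c["img"])
    s=arm.read_state();p=s["tcp_pos"]+[0,0,-.0088+.022]
    print(n,proj(c,[p+[.09,0,0],[.664,.018,.055],p+[-.094,0,0]]))
    if n=="scene": q=proj(c,p+[.09,0,0])[0];x,y=q.astype(int);cv2.imwrite("pics/z4.png",cv2.resize(c["img"][y-60:y+90,x-80:x+80],None,fx=4,fy=4,interpolation=cv2.INTER_CUBIC))
E
```

```text
time_s: 6.0
tcp_pos: [0.4641, 0.0173, 0.0415]
eef_rot: [[1.0, -0.003, 0.001], [-0.003, -1.0, -0.001], [0.001, 0.001, -1.0]]
wrist_force: [-0.6, -0.7, -1.1]
gripper_width: 0.391
top [[297.46693325 267.42019782]
 [298.27158354 204.80180144]
 [295.43082105 375.50104518]]
scene [[327.84695386 219.25719554]
 [326.97863318 260.97271622]
 [329.49419061 162.77530008]]
```

View pics/scene4.png

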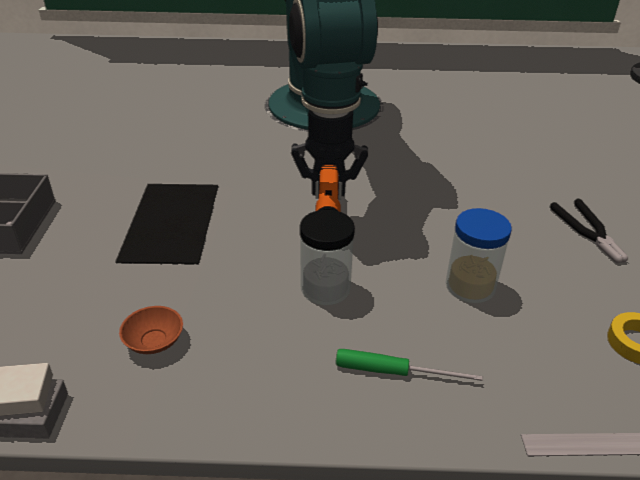

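View pics/top4.png

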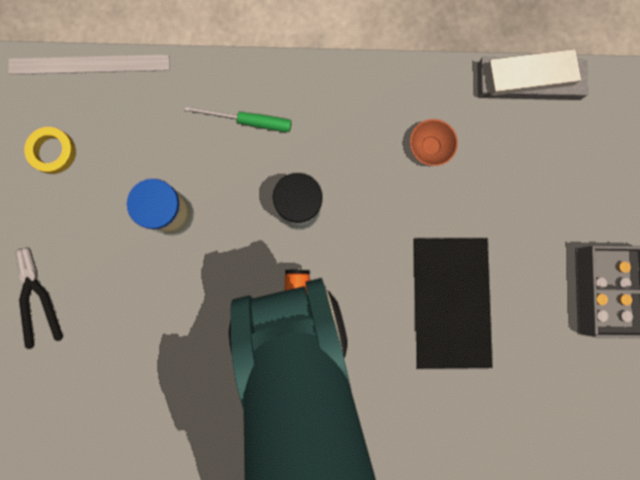

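The head shows at (297,278) in the top view with the lens edge near row 269, in line with the black lid at (297,198). The scene view also has the torch directly behind the black jar. I check the pitch using the lens in the earlier lift picture.

Run:
```python
from h import *
c=viewer.camera("scene");I=cv2.imread("pics/scene3.png")
p=np.array([.4922,-.2668,.0628-.0088+.022]);q=proj(c,[p+[.09,0,0],p+[.09,0,.01],p+[.09,0,.022],p+[.09,0,-.022]]);print(q)
r=I[195:235,135:185].astype(int);m=big((r.min(2)>95));y,x=np.nonzero(m);print("lens",x.mean()+135,y.mean()+195,m.sum())
cv2.imwrite("pics/z3.png",cv2.resize(I[150:240,110:220],None,fx=6,fy=6,interpolation=cv2.INTER_CUBIC))
```

```text
[[154.42443691 214.28229228]
 [153.50629021 209.29626212]
 [152.38979314 203.2330828 ]
 [156.40612526 225.04392542]]
lens 137.02898550724638 200.59420289855072 69
```

View pics/z3.png

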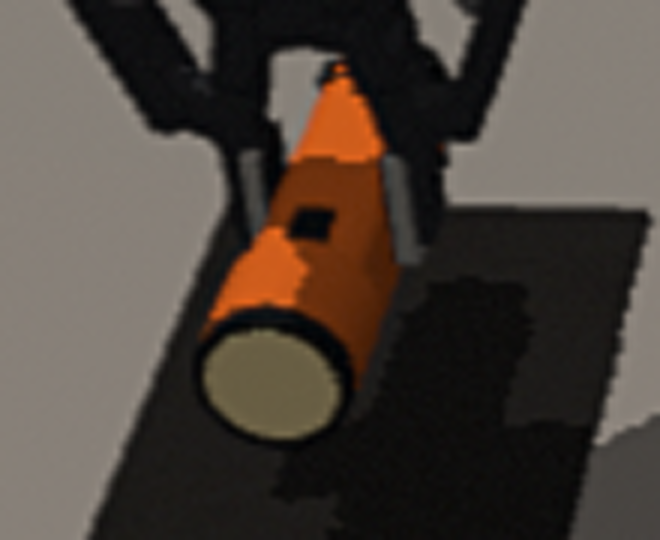

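The lens centre is at (155.5,214.3) and the prediction is (154.4,214.3), so the torch is level to within about 2 mm. Holding still.

```bash
python3 -m jog '[[[0,0,0],[0,0,0]],[[0,0,0],[0,0,0]],[[0,0,0],[0,0,0]],[[0,0,0],[0,0,0]],[[0,0,0],[0,0,0]],[[0,0,0],[0,0,0]],[[0,0,0],[0,0,0]],[[0,0,0],[0,0,0]],[[0,0,0],[0,0,0]],[[0,0,0],[0,0,0]],[[0,0,0],[0,0,0]],[[0,0,0],[0,0,0]],[[0,0,0],[0,0,0]],[[0,0,0],[0,0,0]],[[0,0,0],[0,0,0]],[[0,0,0],[0,0,0]],[[0,0,0],[0,0,0]],[[0,0,0],[0,0,0]],[[0,0,0],[0,0,0]],[[0,0,0],[0,0,0]]]' -1
python3 -m jog '[[[0,0,0],[0,0,0]],[[0,0,0],[0,0,0]],[[0,0,0],[0,0,0]],[[0,0,0],[0,0,0]],[[0,0,0],[0,0,0]],[[0,0,0],[0,0,0]]]' -1
```

```text
time_s: 8.15
tcp_pos: [0.4641, 0.0176, 0.0415]
eef_rot: [[1.0, -0.003, 0.001], [-0.003, -1.0, -0.001], [0.001, 0.001, -1.0]]
wrist_force: [0.4, 0.2, -0.9]
gripper_width: 0.386
time_s: 8.75
tcp_pos: [0.4641, 0.0176, 0.0415]
eef_rot: [[1.0, -0.003, 0.001], [-0.003, -1.0, -0.001], [0.001, 0.001, -1.0]]
wrist_force: [-0.1, -0.6, -1.0]
gripper_width: 0.39
```

```bash
python3 -m jog '[[[0,-0.01,0.008],[0,0,0]],[[0,-0.03,0.016],[0,0,0]],[[0,-0.055,0.021],[0,0,0]],[[0,-0.085,0.021],[0,0,0]],[[0,-0.115,0.021],[0,0,0]],[[0,-0.145,0.021],[0,0,0]],[[0.006,-0.175,0.021],[0,0,0]],[[0.013,-0.205,0.021],[0,0,0]],[[0.02,-0.235,0.021],[0,0,0]],[[0.027,-0.26,0.021],[0,0,0]],[[0.032,-0.277,0.021],[0,0,0]],[[0.033,-0.2845,0.021],[0,0,0]],[[0.033,-0.2845,0.021],[0,0,0]],[[0.033,-0.2845,0.021],[0,0,0]],[[0.033,-0.2845,0.021],[0,0,0]]]' -1
```

```text
time_s: 10.25
tcp_pos: [0.497, -0.2659, 0.0627]
eef_rot: [[1.0, -0.002, 0.001], [-0.002, -1.0, -0.0], [0.001, 0.0, -1.0]]
wrist_force: [-0.5, -0.3, -1.1]
gripper_width: 0.386
```

```bash
python3 -m jog '[[[0,0,-0.012],[0,0,0]],[[0,0,-0.024],[0,0,0]],[[0,0,-0.034],[0,0,0]],[[0,0,-0.041],[0,0,0]],[[0,0,-0.045],[0,0,0]],[[0,0,-0.047],[0,0,0]],[[0,0,-0.049],[0,0,0]],[[0,0,-0.0495],[0,0,0]],[[0,0,-0.0495],[0,0,0]],[[0,0,-0.0495],[0,0,0]]]' -1
```

```text
time_s: 11.25
tcp_pos: [0.4972, -0.2659, 0.0134]
eef_rot: [[1.0, -0.002, 0.002], [-0.002, -1.0, -0.001], [0.002, 0.001, -1.0]]
wrist_force: [0.4, 0.0, -0.5]
gripper_width: 0.382
```

Down to about 0.5 mm above the mat. Opening fully, then lifting straight up.

```bash
python3 -m jog '[[[0,0,0],[0,0,0]],[[0,0,0],[0,0,0]],[[0,0,0],[0,0,0]],[[0,0,0],[0,0,0]],[[0,0,0],[0,0,0]],[[0,0,0],[0,0,0]],[[0,0,0],[0,0,0]],[[0,0,0],[0,0,0]],[[0,0,0],[0,0,0]],[[0,0,0],[0,0,0]]]' 1
python3 -m jog '[[[0,0,0.01],[0,0,0]],[[0,0,0.03],[0,0,0]],[[0,0,0.06],[0,0,0]],[[0,0,0.1],[0,0,0]],[[0,0,0.14],[0,0,0]],[[-0.04,0,0.16],[0,0,0]],[[-0.08,0,0.18],[0,0,0]],[[-0.1,0,0.18],[0,0,0]],[[-0.1,0,0.18],[0,0,0]],[[-0.1,0,0.18],[0,0,0]],[[-0.1,0,0.18],[0,0,0]]]' 1
python3 - <<'E'
from h import *
for n in("top","scene"):cv2.imwrite(f"pics/{n}5.png",viewer.camera(n)["img"])
E
```

```text
time_s: 12.25
tcp_pos: [0.4971, -0.2659, 0.0134]
eef_rot: [[1.0, -0.002, 0.002], [-0.002, -1.0, -0.001], [0.002, 0.001, -1.0]]
wrist_force: [-0.3, -0.4, -0.0]
gripper_width: 1.0
time_s: 13.35
tcp_pos: [0.3978, -0.2657, 0.1936]
eef_rot: [[1.0, -0.001, 0.002], [-0.001, -1.0, -0.001], [0.002, 0.001, -1.0]]
wrist_force: [-0.3, 0.1, -0.3]
gripper_width: 1.004
```

View pics/scene5.png

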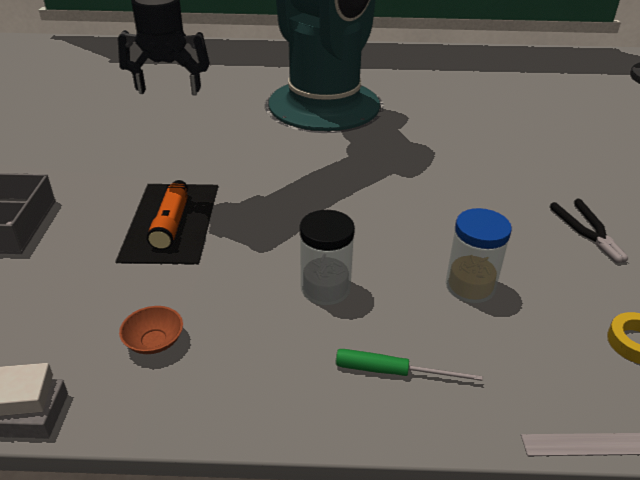

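View pics/top5.png

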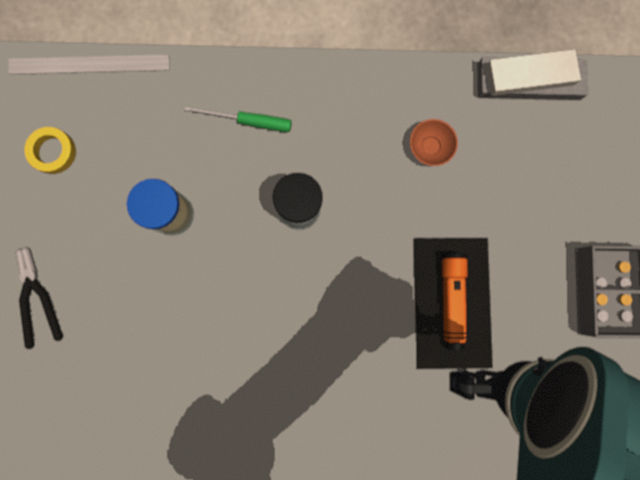

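The torch lies flat at about (455,300) on the middle of the mat, and the gripper is clear. Both lids are at their first pixels, (297,198) and (153,204). Handing in.

Run:
```python
from workcell import job
print(job.close_job())
```

```text
the job is handed in; nothing more can be done
None
```

I picked up the torch, aimed it at the black-lidded jar, laid it back on the middle of the mat and let go. I handed the job in at about 13.5 s of the 48 s allowed; no verdict is reported.

- **Aim:** I held the torch for about 2.6 s with its lens about 7 cm from the glass and its underside about 33 mm above the shelf. The held position did not change by more than 0.3 mm. A check on the lens in the lift picture agreed with the expected position to about 1 pixel, so the torch was level and pointing straight. At the aim itself, the jar hid the lens in the scene view, so only the top view confirmed the direction.
- **Final checks:** The last pictures show the torch flat on the middle of the mat, with the gripper open and well clear. By eye, both jars are at the same pixels as at the start. The torch's last gripped position was within about 2 mm of the mat's measured centre.
- **Checks that disagreed:**
  - **Torch:** The silhouette fit in the scene view was poor, giving a turn of 0.06 rad against about 0 from the top view. I used the top view, and the grasp and lens check supported it.
  - **Jars:** The scene view put both lids about 16 mm farther out in x than the top view. I put this down to its mask including the side of the lid, and used the top view.

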